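# Find the bench socket left switched on and switch it off

### The arm

A 6-joint arm with a two-finger parallel gripper is mounted at the origin on a cart in front of the work surface, level with it; the furniture and walls round the work are solid. World frame = base frame: x ahead of the robot, y to its left, z up, the work surface at z = 0. Lengths are in m, angles in rad, forces in N, time in s.
With the tool pointing down it reaches from about 0.275 to 0.875 m from the base axis. Payload 12.5 kg.
Tool frame: the origin (TCP) lies on the centre line of the jaws, within the pads' length; the fingertips stand r.finger_overhang ahead of it and the grasp point (between the pads) lies 3 mm ahead of it (r.finger_overhang is the distance from the TCP to the fingertips, in m); z points along the fingers, y is the line along which they close (so a half turn about z gives the same grasp; the last joint's range is limited). The gripper opens to 85 mm and grips with 20 to 120 N. Pads are 22 mm wide; open, the fingers measure 114 mm over their backs; the gripper's body (76 mm by 85 mm) begins 54 mm behind the grasp point. The pads swing forward as they close: fully open they stand 13 mm farther back than shut.
Start: joints at [-1.225, 0.351, 1.652, -0, 1.139, -0.085], TCP at [0.23, -0.5, 0.253] pointing down, gripper open.
Joint ranges: [-2.75, 2.75], [-0.79, 2.1], [0.01, 2.65], [-1.57, 4.71], [0.07, 3.14], [-2.87, 2.87]. Speed limits (rad/s): [2.22, 2.22, 2.79, 3.14, 3.14, 3.14].

### API

Orientations are given as a unit quaternion [x, y, z, w].
In Python, from cell import r, optics gives the robot as it stands. The module is installed in compiled form; this text tells all that it offers. Calls block until the motion is done:
- r.move_to(position, orientation): joint-space move of the TCP to a pose.
- r.move_linear(position, rot=None, vel=0.15): straight line of the TCP; rot=None keeps the orientation; vel is the mean speed in m/s.
- r.set_joints(angles): joint-space move.
- r.set_gripper(opening, squeeze=None): opening from 0.0 (shut) to 1.0 (fully open); squeeze is the grip in N (None keeps the last); returns when the fingers have stopped.
- r.sleep(seconds).
- r.inverse_kinematics(position, orientation): joint angles nearest the present ones, or None.
- optics.get_image(name): name is "side" or "top"; returns a dict with "pixels" (420x560x3 uint8, red, green, blue), "depth" (420x560 float32, m along the optical axis (not along the pixel's ray), 0 where there is no reading), "fx", "fy", "cx", "cy" (pixels), "camera_from_world" (4x4, takes a point from world to camera coordinates). Camera axes: x right, y down, z forward; pixel columns grow to the right and rows downward; lengths in m; the calibration is good to about 2 mm. A picture is of the moment at which its call begins.
A pose or a line that the arm cannot do raises r.PlanningError and nothing moves.
- r.hand_in(): hands the job in; it is judged then, once.
Readings, each from a call of its own:
- r.current_t(): time.
- r.current_q(): joint angles.
- r.current_qvel(): joint speeds.
- r.current_effort(): joint torques, N m.
- r.current_tool_pos(): TCP position.
- r.current_ee_rot(): TCP orientation.
- r.current_contact_force(): force on the tool from outside, world axes, zero at the start.
- r.current_torque(): the same for the moment, N m.
- r.current_opening(): opening from 0.0 (shut) to 1.0 (fully open).
- r.current_finger_force(): force on a finger pad.
Only numpy, scipy, OpenCV 4.12 (cv2) and the standard library are available. Lean on these libraries where they do the work, as an engineer would, in place of code of your own. Each camera call takes 0.05 s, during which the arm holds its last target. There are 200 camera calls.

### The job

One of the four sockets on the bench socket box has been left switched on: its push key is latched down, a little lower than the others. First tap all four keys with the fingertips, one after another from left to right, to feel which one it is, so lightly that no key latches or releases; then press the latched key fully down and let go, so that it springs up level with the others. Never push in any of the three keys that are up, and pick up or shift none of the things lying about.

Things in the scene. Friction and masses are not known exactly. Their poses are not given: they have to be found in the camera images.
- socket_box: Grey metal socket box screwed to the bench, 130 deep (x) x 240 long (y) x 50 mm high plus a 20 mm screw lug at each end; origin centre of underside, x away from the robot, y left. Four white round sockets (47 mm wide, 6 mm high) in a row on its far half, x = +26 mm; in front of them a row of four push keys, centres at x = -34 mm, y = +78, +26, -26, -78 mm (left to right).
- switch_a: One of four identical switches; its place in the row varies. White square push key, top 31 x 31 mm. Fixed; origin on the bench below the key's centre, axes as socket_box. Key top above the origin: 63 mm up, 56.7 latched, 53.5 at the stop. Keys stand 13 mm over the box when up, 19 mm apart edge to edge, each in a dark frame 42 mm wide, 1.5 mm high.
- switch_b: One of four identical switches; its place in the row varies. White square push key, top 31 x 31 mm. Fixed; origin on the bench below the key's centre, axes as socket_box. Key top above the origin: 63 mm up, 56.7 latched, 53.5 at the stop. Keys stand 13 mm over the box when up, 19 mm apart edge to edge, each in a dark frame 42 mm wide, 1.5 mm high.
- switch_c: One of four identical switches; its place in the row varies. White square push key, top 31 x 31 mm. Fixed; origin on the bench below the key's centre, axes as socket_box. Key top above the origin: 63 mm up, 56.7 latched, 53.5 at the stop. Keys stand 13 mm over the box when up, 19 mm apart edge to edge, each in a dark frame 42 mm wide, 1.5 mm high.
- switch_d: One of four identical switches; its place in the row varies. White square push key, top 31 x 31 mm. Fixed; origin on the bench below the key's centre, axes as socket_box. Key top above the origin: 63 mm up, 56.7 latched, 53.5 at the stop. Keys stand 13 mm over the box when up, 19 mm apart edge to edge, each in a dark frame 42 mm wide, 1.5 mm high.
- key_a (a joint): Key of switch_a: 0 up, 0.0063 latched, grows when pressed, stop at 0.0095. Push-push: a key that is up gives from 4 N and latches if pressed beyond 7.5 mm (9 N); let go before 7 mm it comes back up. The latched one (its place varies) does not give below 7 N; pressed at least 2.2 mm further (9 N; stop at 3.2 mm, 10 N) and let go, it springs up. A further full press would latch it again.
- key_b (a joint): Key of switch_b: 0 up, 0.0063 latched, grows when pressed, stop at 0.0095. Push-push: a key that is up gives from 4 N and latches if pressed beyond 7.5 mm (9 N); let go before 7 mm it comes back up. The latched one (its place varies) does not give below 7 N; pressed at least 2.2 mm further (9 N; stop at 3.2 mm, 10 N) and let go, it springs up. A further full press would latch it again.
- key_c (a joint): Key of switch_c: 0 up, 0.0063 latched, grows when pressed, stop at 0.0095. Push-push: a key that is up gives from 4 N and latches if pressed beyond 7.5 mm (9 N); let go before 7 mm it comes back up. The latched one (its place varies) does not give below 7 N; pressed at least 2.2 mm further (9 N; stop at 3.2 mm, 10 N) and let go, it springs up. A further full press would latch it again.
- key_d (a joint): Key of switch_d: 0 up, 0.0063 latched, grows when pressed, stop at 0.0095. Push-push: a key that is up gives from 4 N and latches if pressed beyond 7.5 mm (9 N); let go before 7 mm it comes back up. The latched one (its place varies) does not give below 7 N; pressed at least 2.2 mm further (9 N; stop at 3.2 mm, 10 N) and let go, it springs up. A further full press would latch it again.
- screwdriver: Loose screwdriver with a yellow handle, 22 x 181 x 24 mm, lying in front of the box; origin at the middle of its underside, y along it. To be left alone.
- electrical_tape: Loose roll of black tape, 58 mm across, 19 mm high, lying flat in front of the box; origin at the centre of its underside. To be left alone.
- tape_measure: Loose tape measure, 36 x 83 x 63 mm, standing beside the right-hand end of the box; origin at the middle of its underside. To be left alone.

How it is judged:
On the way, in this order (a step that is already met when the one before it is completed fails the run):
1. the left-hand key is tapped (((y of switch_a in the frame of socket_box above 0.052 m and contact force between the fingers and switch_a above 0.5 N) or (y of switch_b in the frame of socket_box above 0.052 m and contact force between the fingers and switch_b above 0.5 N) or (y of switch_c in the frame of socket_box above 0.052 m and contact force between the fingers and switch_c above 0.5 N) or (y of switch_d in the frame of socket_box above 0.052 m and contact force between the fingers and switch_d above 0.5 N))), for 0.02 s.
2. the second key is tapped (((y of switch_a in the frame of socket_box between 0 and 0.052 m and contact force between the fingers and switch_a above 0.5 N) or (y of switch_b in the frame of socket_box between 0 and 0.052 m and contact force between the fingers and switch_b above 0.5 N) or (y of switch_c in the frame of socket_box between 0 and 0.052 m and contact force between the fingers and switch_c above 0.5 N) or (y of switch_d in the frame of socket_box between 0 and 0.052 m and contact force between the fingers and switch_d above 0.5 N))), for 0.02 s.
3. the third key is tapped (((y of switch_a in the frame of socket_box between -0.052 and 0 m and contact force between the fingers and switch_a above 0.5 N) or (y of switch_b in the frame of socket_box between -0.052 and 0 m and contact force between the fingers and switch_b above 0.5 N) or (y of switch_c in the frame of socket_box between -0.052 and 0 m and contact force between the fingers and switch_c above 0.5 N) or (y of switch_d in the frame of socket_box between -0.052 and 0 m and contact force between the fingers and switch_d above 0.5 N))), for 0.02 s.
4. the right-hand key is tapped (((y of switch_a in the frame of socket_box below -0.052 m and contact force between the fingers and switch_a above 0.5 N) or (y of switch_b in the frame of socket_box below -0.052 m and contact force between the fingers and switch_b above 0.5 N) or (y of switch_c in the frame of socket_box below -0.052 m and contact force between the fingers and switch_c above 0.5 N) or (y of switch_d in the frame of socket_box below -0.052 m and contact force between the fingers and switch_d above 0.5 N))), for 0.02 s.
5. the latched key has been pressed, let go and has sprung up (value of joint key_c below 0.0015 m), for 0.2 s.
At the end, for the whole second after the job is handed in: All four keys stand up (each within 1.5 mm of its topmost position), and the screwdriver, the roll of tape and the tape measure lie still within 10 mm of where they were (value of joint each of key_a, key_b, key_c, key_d below 0.0015 m and distance of each of screwdriver, electrical_tape, tape_measure from where it was at the start of the episode below 0.01 m and linear speed of each of screwdriver, electrical_tape, tape_measure below 0.02 m/s); the robot touches nothing.
It fails at once if a key that was up is pushed in by more than 7 mm (value of joint any of key_a, key_b, key_d above 0.007 m).
It fails at once if the screwdriver is picked up or shifted by more than 10 mm (distance of screwdriver from where it was at the start of the episode above 0.01 m).
It fails at once if the roll of tape is picked up or shifted by more than 10 mm (distance of electrical_tape from where it was at the start of the episode above 0.01 m).
It fails at once if the tape measure is picked up or shifted by more than 10 mm (distance of tape_measure from where it was at the start of the episode above 0.01 m).
It also fails if it takes over 48 s, if anything falls off the work surface, if the arm or the gripper's body presses on something with over 40 N, if the wrist force passes 120 N, or if a joint passes its speed limit or range.

## Working session

There is one attempt and no reset: what is moved stays moved. The work goes in short steps, each a Python script; the robot and the scene stay as the last script left them, time stands still between calls to the robot, and variables do not carry over. Pictures are saved under pics/ and viewed, at most 10 in all, crops included, and the job is handed in when it is done.

```bash
mkdir -p pics
python3 - <<'E'
from cell import r, optics
import cv2,numpy as np
for n in("top","side"):
    d=optics.get_image(n); np.savez(n,**d)
    cv2.imwrite(f"pics/{n}0.png",d["pixels"][:,:,::-1])
    print(n,d["fx"],d["cx"],d["cy"],d["camera_from_world"].round(3).tolist())
print(r.finger_overhang,r.current_ee_rot(),r.current_t(),r.current_contact_force())
E
```

```text
top 438.2242906996175 277.69084100250143 207.9506908272674 [[-0.009, -1.0, -0.008, -0.039], [-0.999, 0.009, -0.051, 0.543], [0.051, 0.008, -0.999, 0.882], [0.0, 0.0, 0.0, 1.0]]
side 530.3769863835615 286.79729685579616 206.59015404362552 [[-0.995, -0.096, 0.018, 0.512], [-0.058, 0.437, -0.898, 0.094], [0.078, -0.894, -0.44, 0.931], [0.0, 0.0, 0.0, 1.0]]
0.022 [ 9.76889052e-01  2.13746387e-01 -6.39613056e-05 -5.08137196e-04] 0.1 [ 0.15365748  0.0327858  -0.24115252]
```

View pics/top0.png

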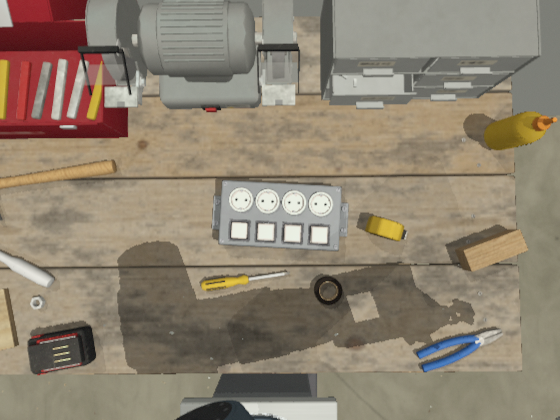

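View pics/side0.png

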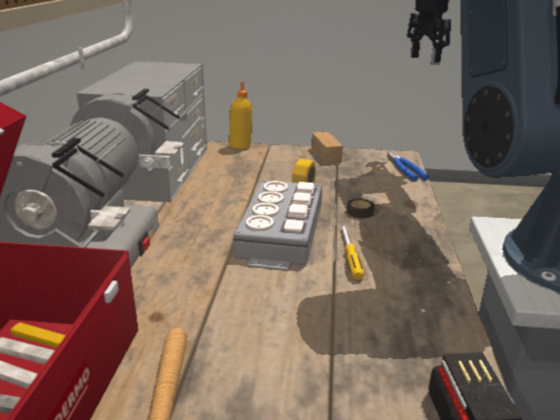

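The top view shows the box around (280,216) and its four keys at about (239,230), (266,231), (292,233) and (319,235). The tape measure is at (385,227), the screwdriver at (243,281) and the tape roll at (328,290). Next I'll turn these into positions.

```bash
cat > h.py <<'E'
import numpy as np
def ray(d,u,v,z):
    T=d["camera_from_world"];R,t=T[:3,:3],T[:3,3]
    c=-R.T@t; w=R.T@np.array([(u-d["cx"])/d["fx"],(v-d["cy"])/d["fy"],1]); return c+w*(z-c[2])/w[2]
def pt(d,u,v):
    T=d["camera_from_world"];Z=d["depth"][int(v),int(u)]
    return T[:3,:3].T@(np.array([(u-d["cx"])/d["fx"]*Z,(v-d["cy"])/d["fy"]*Z,Z])-T[:3,3])
E
python3 - <<'E'
import numpy as np,cv2
from h import *
d=dict(np.load("top.npz")); im=d["pixels"]
m=(im.min(2)>185).astype(np.uint8)
n,l,s,c=cv2.connectedComponentsWithStats(m)
P=[]
for i in range(1,n):
    if 215<c[i][0]<345 and 190<c[i][1]<245 and s[i][4]>60:
        u,v=c[i]; zs=np.median([pt(d,u+a,v+b)[2] for a in(-3,0,3) for b in(-3,0,3)])
        print(c[i].round(1),s[i],ray(d,u,v,.063).round(4),zs.round(4))
x=im[180:260,205:355,::-1]; cv2.imwrite("pics/crop.png",cv2.resize(x,None,fx=5,fy=5,interpolation=cv2.INTER_CUBIC))
E
```

```text
[240.2 199.2] [229 188  24  24 428] [0.5578 0.0278 0.063 ] 0.0506
[266.7 200.5] [256 189  23  24 418] [ 0.5547 -0.0234  0.063 ] 0.0518
[293.3 202.1] [282 191  24  24 416] [ 0.5512 -0.0747  0.063 ] 0.0498
[320.1 203.5] [309 192  24  24 430] [ 0.5479 -0.1265  0.063 ] 0.0508
[238.8 230. ] [231 223  16  15 222] [0.4983 0.0308 0.063 ] 0.0572
[265.5 231.4] [258 224  16  16 246] [ 0.4951 -0.0206  0.063 ] 0.0619
[292.3 233. ] [285 226  16  16 234] [ 0.4916 -0.0722  0.063 ] 0.0621
[319.  234.5] [312 227  16  16 233] [ 0.4882 -0.1237  0.063 ] 0.0636
```

View pics/crop.png

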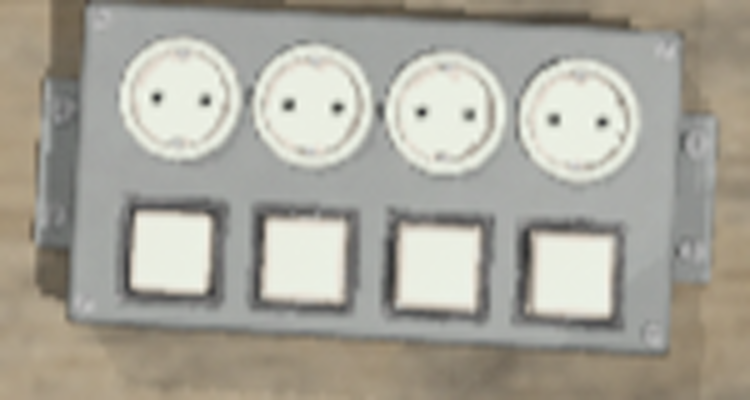

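The depth readings suggest the left key is the low one (57 mm against about 62 mm). I'll now close the gripper, move above it and tap it.

```bash
cat >> h.py <<'E'
from cell import r, optics
from scipy.spatial.transform import Rotation as Ro
yaw=np.arctan2(-.0101,.1545)
Q=(Ro.from_euler('z',yaw)*Ro.from_euler('x',np.pi)).as_quat()
K=[(.4983,.0308),(.4951,-.0206),(.4916,-.0722),(.4882,-.1237)]
def tap(i,z0,thr=1.2,step=.0006,zmin=.072):
    x,y=K[i]; r.move_linear([x,y,z0]); r.sleep(.15)
    b=np.mean([r.current_contact_force()[2] for _ in range(5)]); z=z0; f=0
    while f<thr and z>zmin:
        z-=step; r.move_linear([x,y,z],vel=.02); r.sleep(.03); f=r.current_contact_force()[2]-b
    r.sleep(.05); f2=r.current_contact_force()[2]-b
    print("key",i,"z",round(z,4),r.current_tool_pos().round(4),"f",round(f,2),round(f2,2),"t",r.current_t())
    r.move_linear([x,y,.105]); return z
E
python3 - <<'E'
from h import *
r.set_gripper(0.0); 
r.move_to([*K[0],.14],Q); print(r.current_t(),r.current_tool_pos(),r.current_opening(),r.finger_overhang)
r.move_linear([*K[0],.105]); print(r.current_t())
d=optics.get_image("side"); import cv2
x=d["pixels"][120:280,200:400,::-1]; cv2.imwrite("pics/s1.png",cv2.resize(x,None,fx=3,fy=3,interpolation=cv2.INTER_CUBIC))
E
```

```text
3.0333 [0.49847424 0.03026509 0.14011346] -0.0010909136313844736 0.022
3.4167
```

View pics/s1.png

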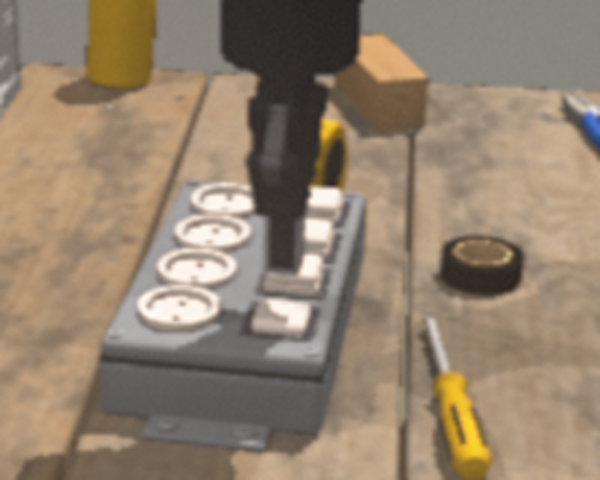

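The side view shows the closed fingertips at crop (285,270), about 20 mm above the front-most (left) key at (280,315). They line up with it, so I'll tap the left key.

Run:
```python
from h import *
tap(0,.089)
```

```text
key 0 z 0.0782 [0.4984 0.0308 0.0786] f 8.43 7.23 t 9.025
```

Contact came at a fingertip height of 56.6 mm, so the left key is the latched one. Now I'll tap the other three.

Run:
```python
from h import *
for i in (1,2,3):
    r.move_linear([*K[i],.105]); tap(i,.0873,thr=1.0,step=.0006,zmin=.081)
```

```text
key 1 z 0.0849 [ 0.4952 -0.0206  0.0851] f 3.6 3.37 t 11.4417
key 2 z 0.0849 [ 0.4917 -0.0722  0.0851] f 3.14 2.63 t 13.8167
key 3 z 0.0849 [ 0.4883 -0.1237  0.0851] f 3.83 3.22 t 16.1917
```

The other three keys are all up, so I'll press the left key until it has moved far enough, then let it go.

Run:
```python
from h import *
import cv2
x,y=K[0]; r.move_linear([x,y,.105]); r.move_linear([x,y,.080]); r.sleep(.2)
b=r.current_contact_force()[2]
z=.0775
while z>.0738:
    r.move_linear([x,y,z],vel=.02); r.sleep(.1); a=r.current_tool_pos()[2]; f=r.current_contact_force()[2]-b
    print(round(z,4),a.round(4),f.round(1))
    if a<.0758 or f>25: break
    z-=.0005
r.move_linear([x,y,.105]); r.move_linear([x-.03,y,.2]); r.move_to([.3,-.4,.25],Q); print(r.current_t())
d=optics.get_image("top")
for u,v in((239,230),(265.5,231.4),(292.3,233),(319,234.5)):
    print(np.median([pt(d,u+a,v+c)[2] for a in(-3,0,3) for c in(-3,0,3)]).round(4))
s=optics.get_image("side")["pixels"][120:280,200:400,::-1]; cv2.imwrite("pics/s2.png",cv2.resize(s,None,fx=3,fy=3,interpolation=cv2.INTER_CUBIC))
```

```text
0.0775 0.0781 7.8
0.077 0.0776 7.8
0.0765 0.0771 8.3
0.076 0.0767 9.2
0.0755 0.0762 9.4
0.075 0.0757 10.6
23.1667
0.0638
0.0622
0.0623
0.0629
```

View pics/s2.png

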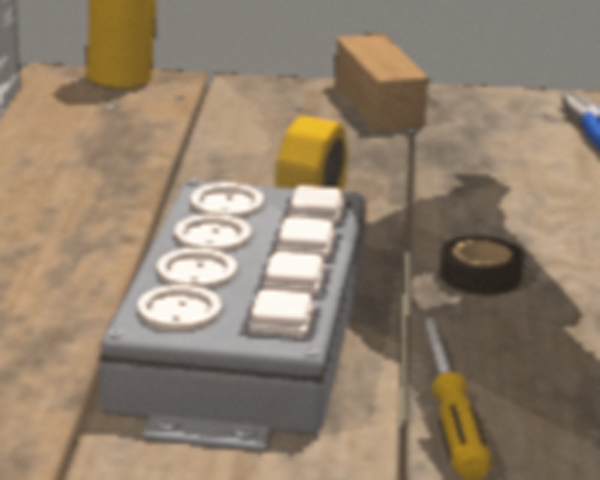

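The side view shows all four keys level, with the left one (280,310) now standing up. The screwdriver, tape roll and tape measure haven't moved. I'll hand in.

```bash
python3 -c "
from cell import r
print(r.hand_in())"
```

```text
the job is handed in; nothing more can be done
None
```

I tapped all four keys left to right and found the left-hand one latched; one full press released it, the last pictures show all four keys level with nothing else moved, and the job is handed in (about 23 s of the 48 s used, verdict not shown).

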